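# Lay a meal tray in the hospital kitchen

## Robot

A 6-joint arm with a two-finger parallel gripper is mounted at the origin on the work surface. World frame = base frame: x ahead of the robot, y to its left, z up, the work surface at z = 0. Lengths are in m, angles in rad, forces in N, time in s.
With the tool pointing down it reaches from about 0.275 to 0.85 m from the base axis. Payload 19 kg.
Tool frame: the origin (TCP) lies midway between the tips of the shut fingers; the grasp point (between the pads) lies 19 mm behind it; z points along the fingers, y is the line along which they close (so a half turn about z gives the same grasp; the last joint's range is limited). The gripper opens to 85 mm and grips with 20 to 120 N. Pads are 22 mm wide; open, the fingers measure 114 mm over their backs; the gripper's body (76 mm by 85 mm) begins 54 mm behind the grasp point. The pads swing forward as they close: fully open they stand 13 mm farther back than shut.
Start: joints at [-1.286, 0.15, 1.437, -0, 1.554, -0.134], TCP at [0.234, -0.525, 0.21] pointing down, gripper open.
Joint ranges: [-2.8, 2.8], [-0.68, 2.1], [0.12, 2.68], [-1.39, 4.53], [0.16, 2.79], [-2.81, 2.81]. Speed limits (rad/s): [1.89, 1.89, 2.22, 3.01, 3.01, 3.01].

## Interface

Orientations are given as a unit quaternion [w, x, y, z].
In Python, from cell import env gives the robot as it stands. The module is installed in compiled form; this text tells all that it offers.
- The arm moves only by the tool step_arm, never from a script. Its argument "deltas" is a list of rows, each a list of 7 numbers: the shift along the tool's x, y, z in m, then the turn, a rotation vector about the tool's x, y, z in degrees, then the finger opening in m, from 0 to 0.0854. In form: [[x, y, z, wx, wy, wz, jaw], ...]. A call has 1 to 10 rows; each row is the pose to reach, as a shift and turn from the pose commanded when the call began, along the tool's axes at that moment; what a row does not reach only later rows make up. A row lasts 1/8 s, in which the tool goes at most 62.5 mm and 10.7 degrees, less where a joint would pass 70% of its speed; a pose out of reach is approached as far as the arm can. A call with a gripper value outside its range is refused whole. The fingers move at their own pace and stop on an object; "grip_force" is the grip in N (left out, the last holds). Time passes only in rows, so rows that repeat a pose let the fingers close. It gives the time, the measured TCP pose, the force, the opening and the grip force at its end, in the units of the state.
- env.sense(): the state, without advancing time (a new reading comes with each control period).
- env.get_image(name): name is "scene" or "top" or "wrist"; returns a dict with "frame" (384x512x3 uint8, red, green, blue), "range_z" (384x512 float32, m along the optical axis (not along the pixel's ray), 0 where there is no reading), "fx", "fy", "cx", "cy" (pixels), "distortion" ([k1, k2, p1, p2, k3] as OpenCV has them; the pictures are not rectified), "view" (4x4, takes a point from world to camera coordinates). Camera axes: x right, y up, looking along -z (the intrinsics and any distortion apply to the point x, -y, -z); pixel columns grow to the right and rows downward; lengths in m; the calibration is good to about 2 mm. A picture is of the moment at which its call begins.
- env.sign_off(): hands the job in; it is judged then, once.
The state is a dict: "t": time; "q": joint angles; "qvel": joint speeds; "joint_efforts": joint torques, N m; "tcp_pos": TCP position; "tcp_rot": TCP orientation; "wrist_force": force on the tool from outside, world axes, zero at the start; "ft_torque": the same for the moment, N m; "opening": finger opening in m; "finger_force": force on a finger pad.
Only numpy, scipy, OpenCV 4.12 (cv2) and the standard library are available. Lean on these libraries where they do the work, as an engineer would, in place of code of your own. Each camera call takes 0.05 s, during which the arm holds its last target. There are 200 camera calls.

## Task

Lay the brown meal tray from the things on the teal tray; 'in front' means towards the robot's side of the tray. Stand the soup cup straight in front of the black-lidded rice bowl and the tumbler straight in front of the steel-covered plate, each about 2 cm clear of what it stands before, with the square tub midway between cup and tumbler in the same row and touching neither, and lay the chopstick case in front of this row, centred and parallel to the tray's front rim. Put the lid on the cup once the cup stands in its place on the meal tray, fully seated, and do not shift or tip the bowl and plate.

Things in the scene. Friction and masses are not known exactly. Their poses are not given: they have to be found in the camera images.
- tray: brown wood-look meal tray, fixed, 310 (x) by 400 (y) mm, on the left or right half of the counter. Origin: centre of its underside; x points to its back (away from the robot), y left, z up; front rim at x = -155 mm. Floor 3 mm above the origin, rim 6 mm wide, 8 mm high. A loose amber sauce bottle (28 mm across, 70 high) stands at its back between bowl and plate, not part of the job.
- bowl: rice bowl, white, closed with a black lid with a ring foot, 110 mm across at its widest, 69 mm high, loose, on the back half of the meal tray, left or right. Origin: centre of its underside; its axes are parallel to the tray's at the start. To be left where it is.
- plate: white round plate under a steel dome cover with a black knob, 120 mm across, 70 mm high in all, loose, on the back half of the meal tray beside the bowl (centres about 200 mm apart). Origin: centre of its underside; its axes are parallel to the tray's at the start. To be left where it is.
- cup: open white porcelain soup cup without handle, 68 mm outside diameter (straight wall from 12 mm up), 60 mm high, inside diameter 60, wall 4; empty; 0.18 kg. Starts upright on the teal tray. Origin: centre of its underside, z up.
- lid: white porcelain lid of the cup: disc 72 mm across, 5 thick, over a locating boss 48 mm across, 5 high; on top a round knob 20 mm across, 20 high. Starts knob up on the teal tray. Origin: centre of the boss underside, z up; disc from 5 to 10 mm, knob from 10 to 30 mm above it. Seated, its origin is 55 mm above the cup origin.
- tumbler: open steel tumbler, 58 mm outside diameter at the foot, 60 at the rim, 80 mm high, wall 3; 0.12 kg. Starts upright on the teal tray. Origin: centre of its underside, z up.
- tub: square closed tub, white with a grey lid, 54 by 54 mm (lid 56 by 56), 42 mm high; 0.11 kg. Starts upright on the teal tray. Origin: centre of its underside, x and y across its sides, z up.
- case: closed chopstick case, black with a grey sleeve at one end, 200 mm long (its x), 24 mm wide (its y), 22 mm high; 0.07 kg. Starts lying crosswise (roughly along y) at the front of the teal tray. Origin: centre of its underside, z up.
- supply: teal supply tray, fixed, 310 (x) by 320 (y) mm, floor 3 mm and rim 8 mm high, on the other half of the counter. Origin: centre of its underside, x away from the robot. Cup, lid, tumbler and tub stand behind the case in two rows of two, in any order, about 100 mm apart in x and 170 in y; a loose steel shaker (26 mm across, 55 high) stands amid them, not part of the job.
Not all that is in view belongs to the job. Leave any blue look-alike of the case alone.

How it is judged:
By the outcome, as a careful person would: the job done as asked, in the order asked, and still so for the second after the job is handed in, with the robot touching nothing.
It also fails if it takes over 128 s, if anything falls off the work surface, if the arm or the gripper's body presses on something with over 40 N, if the wrist force passes 120 N, or if a joint passes its speed limit or range.

## Working session

There is one attempt and no reset: what is moved stays moved. The work goes in short steps, Python scripts to look and compute and a tool call to move; the robot and the scene stay as the last step left them, time stands still between calls to the robot, and variables do not carry over. Pictures are saved under pics/ and viewed, at most 14 in all, crops included, and the job is handed in when it is done.

Besides the shell and the picture viewer there is one more tool, called after "Emit:" as a command line: name --pt "numbers of a row" for each row, then --argument value for the rest. step_arm: Moves the arm, as the interface text tells. Its arguments: {"type":"object","properties":{"deltas":{"type":"array","items":{"type":"array","items":{"type":"number"}}},"grip_force":{"type":"number"}},"required":["deltas"]}

```bash
mkdir -p pics; cat > h.py <<'E'
import numpy as np, cv2
from cell import env
from scipy.spatial.transform import Rotation as R
def grab(name,save=None):
    im=env.get_image(name)
    if save: cv2.imwrite('pics/'+save,im['frame'][:,:,::-1])
    return im
def cloud(im):
    h,w=im['range_z'].shape
    K=np.array([[im['fx'],0,im['cx']],[0,im['fy'],im['cy']],[0,0,1]])
    u,v=np.meshgrid(np.arange(w),np.arange(h))
    n=cv2.undistortPoints(np.stack([u,v],-1).reshape(-1,1,2).astype(np.float64),K,np.array(im['distortion'],float)).reshape(h,w,2)
    z=im['range_z']
    c=np.stack([n[...,0]*z,-n[...,1]*z,-z,np.ones_like(z)],-1)
    P=c@np.linalg.inv(np.array(im['view'])).T
    P[z==0]=np.nan
    return P[...,:3]
E
python3 - <<'E'
from h import *
s=env.sense();print({k:np.round(v,3) for k,v in s.items()})
for n in['top','scene']:
    im=grab(n,n+'0.png'); P=cloud(im); np.savez(n+'0.npz',P=P,f=im['frame'])
    print(n,im['fx'],im['distortion'],np.round(np.linalg.inv(im['view']),3))
E
```

```text
{'t': np.float64(0.0), 'q': array([-1.286,  0.151,  1.438,  0.   ,  1.554, -0.134]), 'qvel': array([ 0.   ,  0.   , -0.002, -0.   , -0.001,  0.001]), 'joint_efforts': array([ 2.0000e-03, -7.1306e+01, -5.7087e+01, -0.0000e+00,  9.0000e-03,
        0.0000e+00]), 'tcp_pos': array([ 0.234, -0.525,  0.209]), 'tcp_rot': array([-0.001,  0.978,  0.208, -0.   ]), 'wrist_force': array([ 0.439, -0.358,  0.603]), 'ft_torque': array([-0.008,  0.004,  0.005]), 'finger_force': np.float64(0.0), 'opening': np.float64(0.086)}
top 491.9718995619936 [-0.13550287  0.          0.          0.          0.        ] [[-0.027  0.987 -0.158  0.167]
 [-1.    -0.029 -0.006  0.093]
 [-0.01   0.158  0.987  1.632]
 [ 0.     0.     0.     1.   ]]
scene 453.00217896963125 [-0.09760241  0.          0.          0.          0.        ] [[ 0.623 -0.646  0.441  1.107]
 [ 0.783  0.517 -0.347 -0.435]
 [-0.004  0.562  0.827  1.315]
 [ 0.     0.     0.     1.   ]]
```

View pics/top0.png

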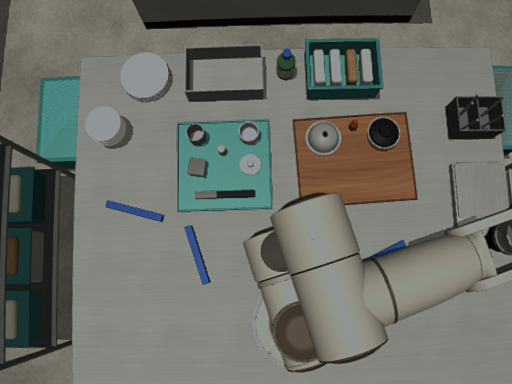

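View pics/scene0.png

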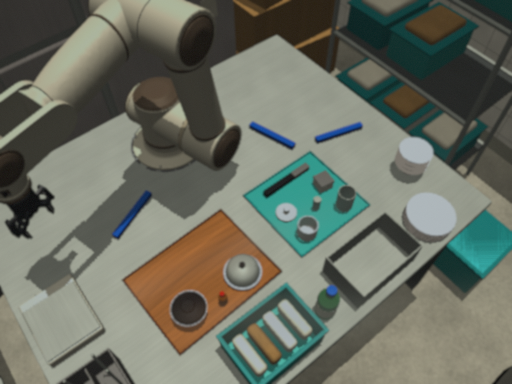

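The top view shows, at these pixels:
- On the teal tray: tumbler (197,133), cup (249,132), tub (198,167), lid (250,164), shaker (222,150), black case (225,194).
- On the meal tray: plate (322,137), bowl (384,133), sauce bottle (353,125).

Look-alikes:
- Case: black with a grey sleeve at (225,194) is the right one. The blue ones at (135,211), (197,254) and (385,250) are not.
- Cup and tumbler: white (249,132) is the cup and grey (197,133) is the tumbler. The white tubs at (106,126) and (145,76) are off the tray.

The scene view agrees. Next, one close crop and the measurements.

```bash
python3 - <<'E'
from h import *
d=np.load('top0.npz');P=d['P'];f=d['f']
c=f[105:220,170:425][:,:,::-1];cv2.imwrite('pics/crop1.png',cv2.resize(c,None,fx=3.1,fy=3.1,interpolation=cv2.INTER_CUBIC))
pz=np.nan_to_num(P[...,2],nan=-1)
print('counter z',np.nanmedian(P[225:240,100:170,2]))
# tray floors by colour
hsv=cv2.cvtColor(f,cv2.COLOR_RGB2HSV)
for n,(r0,r1,c0,c1),cond in [('teal',(115,216,170,278),(hsv[...,0]>75)&(hsv[...,0]<100)&(hsv[...,1]>90)),('brown',(105,210,285,425),(hsv[...,0]<16)&(hsv[...,1]>90))]:
    m=np.zeros(pz.shape,bool);m[r0:r1,c0:c1]=True;m&=cond
    q=P[m];q=q[~np.isnan(q[:,0])]
    (cx,cy),(w,h),a=cv2.minAreaRect((q[:,:2]*1000).astype(np.float32))
    print(n,cx,cy,w,h,a,'z',np.median(q[:,2]))
def blob(n,r0,r1,c0,c1,z0):
    m=np.zeros(pz.shape,np.uint8);m[r0:r1,c0:c1]=pz[r0:r1,c0:c1]>z0
    k,l,st,_=cv2.connectedComponentsWithStats(m)
    i=1+np.argmax(st[1:,4]);q=P[l==i]
    zt=np.percentile(q[:,2],95);t=q[q[:,2]>zt-.008]
    (x,y),(w,h),a=cv2.minAreaRect((t[:,:2]*1000).astype(np.float32))
    print(n,len(q),'ztop %.3f'%zt,'mean',np.round(t[:,:2].mean(0)*1000,1),'rect',np.round([x,y,w,h,a],1),'circ',np.round(np.r_[cv2.minEnclosingCircle((t[:,:2]*1000).astype(np.float32))[0]],1))
for a in [('tumbler',120,150,182,212,.03),('cup',117,150,234,268,.03),('tub',152,182,184,212,.02),('lid',150,180,236,268,.008),('shaker',140,158,214,232,.02),('case',182,204,190,262,.014),('plate',115,160,302,345,.02),('bowl',112,156,364,404,.03),('bottle',115,135,346,361,.03)]: blob(*a)
E
```

```text
counter z 0.000640849560155976
teal 529.2508544921875 228.7465057373047 309.7404479980469 318.42144775390625 0.3887898921966553 z 0.004087007357070016
brown 497.9451904296875 -177.52371215820312 381.9358825683594 482.97955322265625 3.182994842529297 z 0.0036746809946424097
tumbler 213 ztop 0.085 mean [622.7 317.1] rect [622.8 315.5  57.   57.   86.6] circ [624.4 315.6]
cup 168 ztop 0.067 mean [626.9 138.2] rect [627.1 139.1  63.1  63.3  89.1] circ [626.8 139.5]
tub 300 ztop 0.051 mean [519.  314.1] rect [518.  314.3  55.3  55.2  79.8] circ [518.5 315.3]
lid 351 ztop 0.032 mean [526.5 137.8] rect [529.5 139.3  25.8  17.6  39. ] circ [527.1 142.6]
shaker 65 ztop 0.063 mean [573.  231.5] rect [574.2 231.3  20.2  23.2  88.4] circ [573.6 231.5]
case 455 ztop 0.032 mean [426.7 228.7] rect [426.8 224.7  24.8 196.2   0.5] circ [426.1 224.9]
plate 805 ztop 0.063 mean [ 607.3 -109.7] rect [ 606.3 -110.5   73.7   79.4   86.6] circ [ 606.2 -110.5]
bowl 800 ztop 0.072 mean [ 612.1 -311.6] rect [ 612.  -312.7   83.8   90.    39.5] circ [ 613.1 -311.7]
bottle 66 ztop 0.075 mean [ 646.7 -214.7] rect [ 645.4 -215.3   12.8   14.3    8.6] circ [ 647.1 -215.4]
```

View pics/crop1.png

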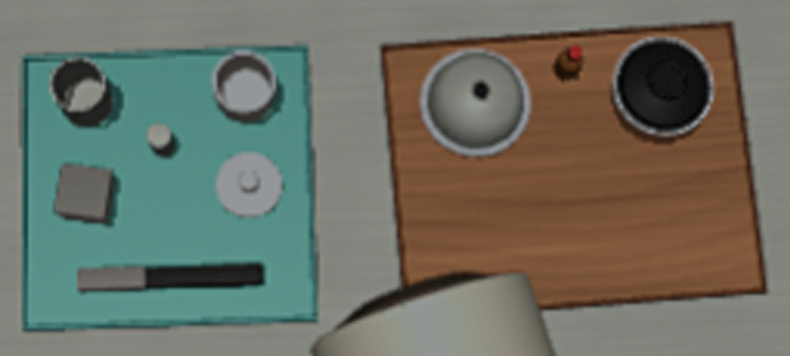

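The crop confirms the choice: white open cup (244,87), dark steel tumbler (80,92), tub turned a little (85,193), lid with knob (249,183), case with grey sleeve (170,276). Now I'll get the meal tray's pose from the scene camera, and start the arm moving so it's out of the way.

```bash
python3 - <<'E'
from h import *
for n,box in[('scene',(200,360,115,290)),('top',(105,185,288,425))]:
    d=np.load(n+'0.npz');P=d['P'];f=d['f'];hsv=cv2.cvtColor(f,cv2.COLOR_RGB2HSV)
    m=np.zeros(f.shape[:2],np.uint8);r0,r1,c0,c1=box
    m[r0:r1,c0:c1]=((hsv[...,0]<16)&(hsv[...,1]>80)&(np.nan_to_num(P[...,2],nan=1)<.02))[r0:r1,c0:c1]
    k,l,st,_=cv2.connectedComponentsWithStats(m);i=1+np.argmax(st[1:,4])
    q=P[l==i]; print(n,len(q),cv2.minAreaRect((q[:,:2]*1000).astype(np.float32)))
    # back edge fit: max x per y bin
    def ed(a,b,bins,mx):
        o=[]
        for y in bins:
            s=q[np.abs(q[:,b]*1000-y)<4]
            if len(s)>3:o.append((y,(np.max if mx else np.min)(s[:,a])*1000))
        o=np.array(o);p=np.polyfit(o[:,0],o[:,1],1);r=o[:,1]-np.polyval(p,o[:,0]);k=abs(r)<3
        p=np.polyfit(o[k,0],o[k,1],1);return np.degrees(np.arctan(p[0])),p,o[k,1].std()
    print('back',ed(0,1,np.arange(-390,-30,8),True));print('left',ed(1,0,np.arange(520,660,8),True));print('right',ed(1,0,np.arange(440,660,8),False))
    if n=='scene': print('front',ed(0,1,np.arange(-390,-30,8),False))
    # steel dome/bowl etc. seen from scene
E
```

```text
scene 8962 ((537.7603149414062, -214.12144470214844), (309.46697998046875, 396.4143371582031), 2.712080717086792)
back (np.float64(-2.9478265185213837), array([-5.14947225e-02,  6.79940196e+02]), np.float64(5.433684551023725))
left (np.float64(2.9776411103566995), array([  0.05201648, -46.04641345]), np.float64(2.316203295448451))
right (np.float64(2.702871387855849), array([ 4.72090296e-02, -4.37147271e+02]), np.float64(3.1053244715906665))
front (np.float64(-2.714790365928286), array([-4.74175207e-02,  3.76149382e+02]), np.float64(5.1194871204018275))
top 6018 ((563.2915649414062, -215.82666015625), (256.6921691894531, 399.6429748535156), 2.117277145385742)
back (np.float64(-2.6653501188193522), array([-4.65527206e-02,  6.79040111e+02]), np.float64(5.0182794134479805))
left (np.float64(2.577125278131959), array([  0.04500968, -43.29255661]), np.float64(2.085930249378028))
right (np.float64(2.5044540937041275), array([ 4.37388300e-02, -4.37259735e+02]), np.float64(3.066406853864912))
```

Emit:
step_arm --pt "0 0 0 0 0 10 0.085" --pt "0 0 0 0 0 20 0.085" --pt "0 0 0 0 0 24 0.085" --pt "0 0 0 0 0 24 0.085" --grip_force 30

```text
t: 0.6
tcp_pos: [0.2338, -0.5252, 0.2095]
tcp_rot: [-0.0, 1.0, 0.0, -0.0]
wrist_force: [-0.2, -0.0, 0.2]
opening: 0.0849
finger_force: 0.0
```

Emit:
step_arm --pt "0.26 -0.31 -0.2 0 0 0 0.085" --pt "0.26 -0.31 -0.2 0 0 0 0.085" --pt "0.26 -0.31 -0.2 0 0 0 0.085" --pt "0.26 -0.31 -0.2 0 0 0 0.085" --pt "0.26 -0.31 -0.2 0 0 0 0.085" --pt "0.26 -0.31 -0.2 0 0 0 0.085" --pt "0.26 -0.31 -0.2 0 0 0 0.085" --pt "0.26 -0.31 -0.2 0 0 0 0.085" --pt "0.26 -0.31 -0.2 0 0 0 0.085" --pt "0.26 -0.31 -0.2 0 0 0 0.085"

```text
t: 1.85
tcp_pos: [0.4932, -0.2162, 0.4089]
tcp_rot: [-0.0, 1.0, -0.0, -0.001]
wrist_force: [-0.3, 0.3, -0.7]
opening: 0.085
finger_force: 0.0
```

```bash
python3 - <<'E'
from h import *
im=grab('wrist','w1.png');P=cloud(im);np.savez('w1.npz',P=P,f=im['frame'])
print(np.round(np.linalg.inv(im['view']),3),im['fx'])
print(np.round(P[::60,::80]*1000).tolist())
E
```

```text
[[-0.001  0.966  0.26   0.559]
 [-1.    -0.001 -0.    -0.216]
 [ 0.    -0.26   0.966  0.573]
 [ 0.     0.     0.     1.   ]] 300.14360449830343
[[[nan, nan, nan], [739.0, 69.0, -0.0], [740.0, -63.0, -1.0], [741.0, -196.0, 0.0], [740.0, -330.0, -1.0], [739.0, -462.0, 0.0], [717.0, -550.0, 64.0]], [[637.0, 173.0, 62.0], [647.0, 82.0, 3.0], [648.0, -56.0, 3.0], [649.0, -195.0, 2.0], [638.0, -322.0, 66.0], [647.0, -474.0, 2.0], [633.0, -551.0, 88.0]], [[545.0, 241.0, 3.0], [546.0, 98.0, 4.0], [547.0, -47.0, 3.0], [547.0, -194.0, 3.0], [547.0, -341.0, 4.0], [546.0, -488.0, 2.0], [545.0, -633.0, -0.0]], [[439.0, 248.0, 23.0], [435.0, 114.0, 5.0], [434.0, -38.0, 3.0], [434.0, -193.0, 4.0], [434.0, -348.0, 2.0], [433.0, -503.0, 1.0], [443.0, -619.0, 47.0]], [[309.0, 295.0, -0.0], [307.0, 137.0, -2.0], [307.0, -26.0, -1.0], [307.0, -191.0, -1.0], [307.0, -356.0, -0.0], [308.0, -518.0, 1.0], [329.0, -641.0, 47.0]], [[186.0, 303.0, 21.0], [506.0, -165.0, 494.0], [168.0, -16.0, 1.0], [182.0, -191.0, 22.0], [166.0, -364.0, -1.0], [505.0, -260.0, 494.0], [507.0, -282.0, 495.0]], [[502.0, -156.0, 512.0], [141.0, 85.0, 134.0], [513.0, -198.0, 524.0], [504.0, -213.0, 515.0], [514.0, -229.0, 525.0], [509.0, -247.0, 520.0], [489.0, -283.0, 499.0]]]
```

View pics/w1.png

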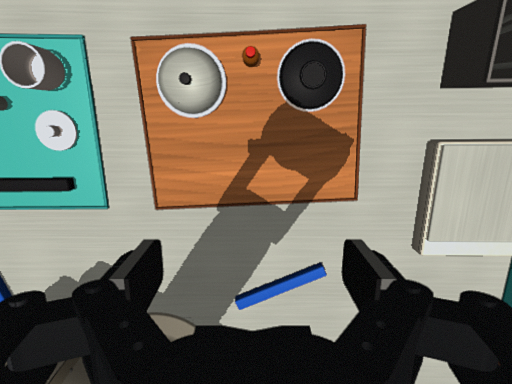

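The wrist view shows the whole meal tray: corners about (132,38), (366,25), (357,200), (156,208). Plate centre is near (191,79), bowl (311,74), bottle (251,56). I'll measure the poses here.

```bash
python3 - <<'E'
from h import *
d=np.load('w1.npz');P=d['P'];f=d['f'];hsv=cv2.cvtColor(f,cv2.COLOR_RGB2HSV);Z=np.nan_to_num(P[...,2],nan=1)
m=np.zeros(f.shape[:2],np.uint8);m[15:220,120:380]=((hsv[...,0]<16)&(hsv[...,1]>80)&(abs(Z)<.02))[15:220,120:380]
k,l,st,_=cv2.connectedComponentsWithStats(m);i=1+np.argmax(st[1:,4]);q=P[l==i]
print('tray',cv2.minAreaRect((q[:,:2]*1000).astype(np.float32)))
def fitc(t):
    t=t[:,:2]*1000;h=cv2.convexHull(t.astype(np.float32))[:,0].astype(float)
    s=np.linalg.lstsq(np.c_[2*h,np.ones(len(h))],(h**2).sum(1),rcond=None)[0]
    return np.round([s[0],s[1],2*np.sqrt(s[2]+s[0]**2+s[1]**2)],1)
for n,(r0,r1,c0,c1),zs in[('plate',(35,125,145,235),(.012,.02,.03,.04,.05)),('bowl',(30,118,270,352),(.012,.03,.045,.055,.06)),('lid',(103,158,28,84),(.009,.02))]:
    S=P[r0:r1,c0:c1].reshape(-1,3)
    for z in zs:
        t=S[S[:,2]>z];print(n,z,fitc(t))
E
```

```text
tray ((539.1302490234375, -215.33544921875), (308.4905090332031, 402.5636291503906), 2.707364082336426)
plate 0.012 [ 612.2 -110.2  119.1]
plate 0.02 [ 612.7 -110.2  116.1]
plate 0.03 [ 611.6 -111.3  101.3]
plate 0.04 [ 612.  -110.2   99.2]
plate 0.05 [ 611.7 -110.3   81.7]
bowl 0.012 [ 617.8 -311.5  108.6]
bowl 0.03 [ 617.8 -311.5  108.6]
bowl 0.045 [ 617.8 -311.5  108.6]
bowl 0.055 [ 617.4 -311.2   96.7]
bowl 0.06 [ 617.5 -310.8   91.1]
lid 0.009 [527.8 139.6  70.9]
lid 0.02 [527.8 139.5  19.4]
```

Emit:
step_arm --pt "0 -0.44 0 0 0 0 0.085" --pt "0 -0.44 0 0 0 0 0.085" --pt "0 -0.44 0 0 0 0 0.085" --pt "0 -0.44 0 0 0 0 0.085" --pt "0 -0.44 0 0 0 0 0.085" --pt "0 -0.44 0 0 0 0 0.085" --pt "0 -0.44 0 0 0 0 0.085" --pt "0 -0.44 0 0 0 0 0.085" --pt "0 -0.44 0 0 0 0 0.085"

```text
t: 3.02
tcp_pos: [0.494, 0.2238, 0.4094]
tcp_rot: [0.0, 1.0, -0.0, -0.0]
wrist_force: [-0.0, -0.2, -0.1]
opening: 0.0849
finger_force: 0.0
```

```bash
python3 - <<'E'
from h import *
im=grab('wrist','w2.png');P=cloud(im);np.savez('w2.npz',P=P,f=im['frame'])
print(env.sense()['q'],env.sense()['tcp_pos'])
Z=np.nan_to_num(P[...,2],nan=-1);ok=(Z>.009)&(Z<.1)&(P[...,0]>.38)&(P[...,0]<.68)&(P[...,1]>.075)&(P[...,1]<.385)
k,l,st,c=cv2.connectedComponentsWithStats(ok.astype(np.uint8))
for i in range(1,k):
    if st[i,4]<60: continue
    q=P[l==i];zt=np.percentile(q[:,2],98)
    for z in (.009,zt-.006):
        t=q[q[:,2]>z][:,:2]*1000;h=cv2.convexHull(t.astype(np.float32))[:,0].astype(float)
        s=np.linalg.lstsq(np.c_[2*h,np.ones(len(h))],(h**2).sum(1),rcond=None)[0]
        print(i,'pix',np.round(c[i]),'zt %.3f'%zt,'z>%.3f'%z,'circ',np.round([s[0],s[1],2*np.sqrt(abs(s[2]+s[0]**2+s[1]**2))],1),'rect',[np.round(x,1) for x in cv2.minAreaRect(t.astype(np.float32))])
E
```

```text
[ 2.82493007e-01  9.68527418e-02  1.09827859e+00 -2.32900480e-04
  1.94677862e+00  1.85459471e+00] [0.49411102 0.22331052 0.40966725]
13 pix [304.  66.] zt 0.064 z>0.009 circ [629.8 142.2  66.5] rect [array([629.7, 142.2]), array([66.2, 66. ]), np.float64(54.8)]
13 pix [304.  66.] zt 0.064 z>0.058 circ [629.9 142.1  66.2] rect [array([629.9, 142. ]), array([66.1, 65.6]), np.float64(55.0)]
15 pix [191.  67.] zt 0.084 z>0.009 circ [626.9 316.7  59. ] rect [array([626.4, 317. ]), array([58.7, 58.7]), np.float64(36.5)]
15 pix [191.  67.] zt 0.084 z>0.078 circ [627.  317.1  58.6] rect [array([626.8, 317.3]), array([57.7, 58.7]), np.float64(36.5)]
70 pix [246. 104.] zt 0.060 z>0.009 circ [575.6 233.4  24.4] rect [array([575.6, 233.5]), array([23.6, 23.1]), np.float64(0.0)]
70 pix [246. 104.] zt 0.060 z>0.054 circ [575.7 233.4  24.4] rect [array([575.6, 233.5]), array([23.6, 23.1]), np.float64(0.0)]
72 pix [298. 131.] zt 0.034 z>0.009 circ [528.1 139.8  71.6] rect [array([528.3, 139.4]), array([71.9, 69.8]), np.float64(2.0)]
72 pix [298. 131.] zt 0.034 z>0.028 circ [528.  140.   19.6] rect [array([527.7, 140.2]), array([18.9, 19.4]), np.float64(47.0)]
73 pix [199. 137.] zt 0.047 z>0.009 circ [519.6 315.6  69. ] rect [array([519.7, 316.4]), array([56.5, 57.4]), np.float64(80.9)]
73 pix [199. 137.] zt 0.047 z>0.041 circ [519.6 315.6  68.9] rect [array([519.7, 316.3]), array([56.2, 57.4]), np.float64(80.7)]
78 pix [250. 185.] zt 0.027 z>0.009 circ [437.2 227.4 180.1] rect [array([428.6, 226.7]), array([198.7,  24.9]), np.float64(89.7)]
78 pix [250. 185.] zt 0.027 z>0.021 circ [374.5 226.6 195.7] rect [array([428. , 226.8]), array([198.7,  24.1]), np.float64(89.9)]
```

View pics/w2.png

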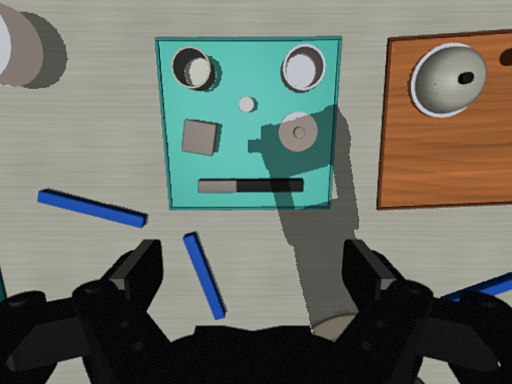

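The wrist view of the teal tray gives, in mm:

| Thing | Position (x, y) | Turn |
|---|---|---|
| Cup | (630, 142) | – |
| Tumbler | (627, 317) | – |
| Lid | (528, 140) | – |
| Tub | (520, 316) | yaw −9° |
| Case | (428, 227) | along y |
| Shaker | (576, 233) | – |

The sizes match those given. Next: the cup.

Emit:
step_arm --pt "0.136 0.082 0.26 0 0 0 0.085" --pt "0.136 0.082 0.26 0 0 0 0.085" --pt "0.136 0.082 0.26 0 0 0 0.085" --pt "0.136 0.082 0.26 0 0 0 0.085" --pt "0.136 0.082 0.26 0 0 0 0.085" --pt "0.136 0.082 0.26 0 0 0 0.085" --pt "0.136 0.082 0.31 0 0 0 0.085" --pt "0.136 0.082 0.35 0 0 0 0.085" --pt "0.136 0.082 0.387 0 0 0 0.085" --pt "0.136 0.082 0.387 0 0 0 0.085"

```text
t: 4.32
tcp_pos: [0.6288, 0.1416, 0.0221]
tcp_rot: [0.0, 1.0, -0.001, -0.001]
wrist_force: [0.3, 0.4, 1.7]
opening: 0.0851
finger_force: 0.0
```

Emit:
step_arm --pt "0 0 0 0 0 0 0.06" --pt "0 0 0 0 0 0 0.06" --pt "0 0 0 0 0 0 0.06" --pt "0 0 0 0 0 0 0.06" --grip_force 30

```text
t: 4.82
tcp_pos: [0.6311, 0.1423, 0.0262]
tcp_rot: [0.0, 1.0, -0.0, 0.002]
wrist_force: [-4.4, -3.5, 7.4]
opening: 0.0675
finger_force: 32.0
```

Emit:
step_arm --pt "0 0 -0.03 0 0 0 0.06" --pt "0 0 -0.08 0 0 0 0.06" --pt "0 0 -0.13 0 0 0 0.06" --pt "0 0 -0.13 0 0 0 0.06"

```text
t: 5.32
tcp_pos: [0.6319, 0.1428, 0.1599]
tcp_rot: [-0.001, 1.0, -0.0, 0.005]
wrist_force: [0.4, -0.3, -2.8]
opening: 0.0671
finger_force: 34.5
```

```bash
python3 - <<'E'
from h import *
s=env.sense();print(s['tcp_pos'],s['opening'],s['wrist_force'])
im=grab('wrist');P=cloud(im);f=im['frame']
cv2.imwrite('pics/w3.png',f[:,:,::-1])
E
```

```text
[0.63192147 0.14279325 0.15987047] 0.06707405107946328 [ 0.36746787 -0.34363068 -2.75336016]
```

View pics/w3.png

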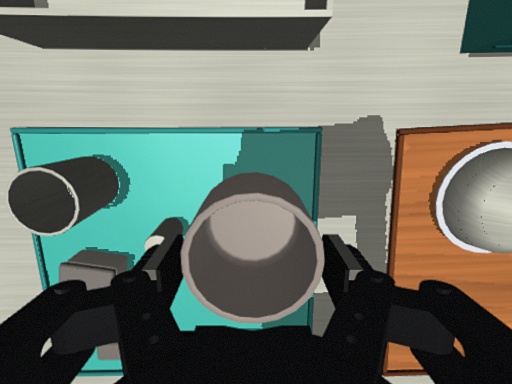

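The cup is held upright between the fingers, with its rim centred at about (252,257). I'll carry it over.

Emit:
step_arm --pt "-0.122 0.459 0 0 0 0 0.06" --pt "-0.122 0.459 0 0 0 0 0.06" --pt "-0.122 0.459 0 0 0 0 0.06" --pt "-0.122 0.459 0 0 0 0 0.06" --pt "-0.122 0.459 0 0 0 0 0.06" --pt "-0.122 0.459 0 0 0 0 0.06" --pt "-0.122 0.459 0 0 0 0 0.06" --pt "-0.122 0.459 0 0 0 0 0.06" --pt "-0.122 0.459 0 0 0 0 0.06" --pt "-0.122 0.459 0 0 0 0 0.06"

```text
t: 6.62
tcp_pos: [0.5076, -0.3159, 0.1525]
tcp_rot: [-0.0, 1.0, -0.0, -0.0]
wrist_force: [-0.1, 0.3, -1.8]
opening: 0.0671
finger_force: 34.7
```

```bash
cat >> h.py <<'E'
def circ(h):
    h=np.asarray(h,float);s=np.linalg.lstsq(np.c_[2*h,np.ones(len(h))],(h**2).sum(1),rcond=None)[0]
    return np.round([s[0],s[1],2*np.sqrt(abs(s[2]+s[0]**2+s[1]**2))],1)
def held(P,z0,z1,tcp,r=.045):
    m=(np.hypot(P[...,0]-tcp[0],P[...,1]-tcp[1])<r)&(P[...,2]>z0)&(P[...,2]<z1)
    t=P[m];return t
E
python3 - <<'E'
from h import *
s=env.sense();t=s['tcp_pos'];print(t,s['tcp_rot'],s['opening'],s['wrist_force'])
P=cloud(grab('wrist'));r0,r1,c0,c1=180,325,175,330
S=P[r0:r1,c0:c1].reshape(-1,3);S=S[np.hypot(S[:,0]-t[0],S[:,1]-t[1])<.042]
print(np.histogram(S[:,2],np.arange(.1,.24,.01)))
zt=np.percentile(S[:,2],97);q=S[S[:,2]>zt-.006];print(zt,circ(cv2.convexHull((q[:,:2]*1000).astype(np.float32))[:,0]))
E
```

```text
[ 0.50763592 -0.31592387  0.15253374] [-3.43733022e-04  9.99999903e-01 -1.96283006e-04 -1.91595006e-04] 0.06706147998919465 [-0.0853565   0.31720147 -1.82164828]
(array([   0,    0,    0, 4808, 1130, 1310, 1710, 2054, 5395,  570,   11,
          0,    0]), array([0.1 , 0.11, 0.12, 0.13, 0.14, 0.15, 0.16, 0.17, 0.18, 0.19, 0.2 ,
       0.21, 0.22, 0.23]))
0.1904095229130616 [ 506.5 -315.7   68.6]
```

Emit:
step_arm --pt "0.001 0.001 0.05 0 0 0 0.06" --pt "0.001 0.001 0.09 0 0 0 0.06" --pt "0.001 0.001 0.115 0 0 0 0.06" --pt "0.001 0.001 0.122 0 0 0 0.06" --pt "0.001 0.001 0.127 0 0 0 0.06" --pt "0.001 0.001 0.128 0 0 0 0.06" --pt "0.001 0.001 0.128 0 0 0 0.06" --pt "0.001 0.001 0.128 0 0 0 0.06"

```text
t: 7.68
tcp_pos: [0.5095, -0.3173, 0.0262]
tcp_rot: [0.0, 1.0, 0.0, 0.001]
wrist_force: [-1.3, 5.7, 8.2]
opening: 0.067
finger_force: 35.5
```

Contact: the cup is standing on the tray. I'll release it and rise.

Emit:
step_arm --pt "0 0 0 0 0 0 0.085" --pt "0 0 0 0 0 0 0.085" --pt "0 0 0 0 0 0 0.085" --pt "0 0 -0.03 0 0 0 0.085" --pt "0 0 -0.08 0 0 0 0.085" --pt "0 0 -0.14 0 0 0 0.085" --pt "-0.1 0 -0.2 0 0 0 0.085" --pt "-0.1 0 -0.2 0 0 0 0.085" --pt "-0.1 0 -0.2 0 0 0 0.085"

```text
t: 8.8
tcp_pos: [0.4074, -0.318, 0.2276]
tcp_rot: [0.002, 1.0, -0.001, 0.001]
wrist_force: [0.1, -0.7, -0.1]
opening: 0.0848
finger_force: 0.0
```

```bash
cat >> h.py <<'E'
def obj(P,x,y,r=.05,zmin=.012,half=.006):
    "circle/rect of the top of the thing near x,y (m)"
    m=(np.hypot(P[...,0]-x,P[...,1]-y)<r)&(P[...,2]>zmin)&(P[...,2]<.12)
    q=P[m];zt=np.percentile(q[:,2],97);t=(q[q[:,2]>zt-half][:,:2]*1000).astype(np.float32)
    return 'zt %.3f'%zt,circ(cv2.convexHull(t)[:,0]),[np.round(v,1) for v in cv2.minAreaRect(t)]
E
python3 - <<'E'
from h import *
print(env.sense()['tcp_pos'])
P=cloud(grab('wrist','w4.png'))
print('cup',obj(P,.509,-.316)); print('bowl',obj(P,.6176,-.3114,.052,.012,.03)); print('plate',obj(P,.612,-.110,.065,.009,.06))
E
```

```text
[ 0.40739544 -0.31797505  0.22760466]
cup ('zt 0.064', array([ 508.6, -317.9,   66.7]), [array([ 508.6, -317.8]), array([66.5, 66.3]), np.float64(62.8)])
bowl ('zt 0.062', array([ 617.1, -311.3,  103. ]), [array([ 574.1, -311.1]), array([75.9, 16.8]), np.float64(90.0)])
plate ('zt 0.054', array([ 612.5, -110.2,  120.6]), [array([ 571.2, -112. ]), array([ 37.7, 111. ]), np.float64(2.8)])
```

Emit:
step_arm --pt "0.12 -0.458 0 0 0 0 0.05" --pt "0.12 -0.458 0 0 0 0 0.05" --pt "0.12 -0.458 0 0 0 0 0.05" --pt "0.12 -0.458 0 0 0 0 0.05" --pt "0.12 -0.458 0 0 0 0 0.05" --pt "0.12 -0.458 0 0 0 0 0.05" --pt "0.12 -0.458 0 0 0 0 0.05" --pt "0.12 -0.458 0.06 0 0 0 0.05" --pt "0.12 -0.458 0.12 0 0 0 0.05" --pt "0.12 -0.458 0.12 0 0 0 0.05"

```text
t: 10.1
tcp_pos: [0.5265, 0.1414, 0.1003]
tcp_rot: [0.0, 1.0, 0.001, -0.004]
wrist_force: [-0.4, -0.3, 1.1]
opening: 0.0501
finger_force: 0.0
```

Emit:
step_arm --pt "0 0 0 0 0 0 0.05" --pt "0 0 0 0 0 0 0.05"

```text
t: 10.35
tcp_pos: [0.5302, 0.1405, 0.1074]
tcp_rot: [-0.0, 1.0, -0.0, 0.002]
wrist_force: [0.5, 0.3, -0.0]
opening: 0.0501
finger_force: 0.0
```

```bash
python3 - <<'E'
from h import *
s=env.sense();print(s['tcp_pos'],s['opening'])
P=cloud(grab('wrist','w5.png'))
print('lid',obj(P,.528,.140,.04,.010,.04));print('knob',obj(P,.528,.140,.015,.025))
E
```

```text
[0.53017322 0.14048122 0.10736086] 0.05008124212782375
lid ('zt 0.033', array([527.6, 140.1,  71.1]), [array([527.6, 140.2]), array([70.6, 71.2]), np.float64(74.7)])
knob ('zt 0.034', array([527.6, 140.1,  19.3]), [array([527.6, 140. ]), array([19.4, 18.9]), np.float64(69.2)])
```

View pics/w5.png

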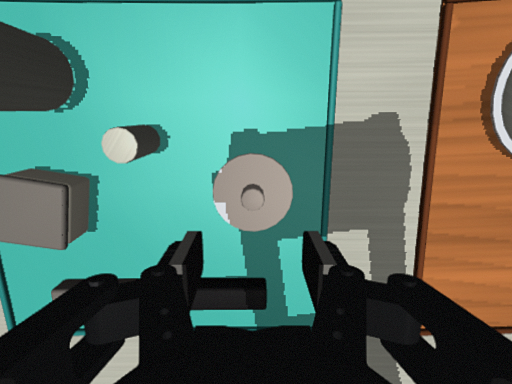

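The view shows the lid at (253,193) with its knob at (252,197), level and on the finger line. I'll descend on it.

Emit:
step_arm --pt "-0.0015 0 0.04 0 0 0 0.05" --pt "-0.0015 0 0.07 0 0 0 0.05" --pt "-0.0015 0 0.083 0 0 0 0.05" --pt "-0.0015 0 0.086 0 0 0 0.05" --pt "-0.0015 0 0.086 0 0 0 0.05" --pt "-0.0015 0 0.086 0 0 0 0.05"

```text
t: 11.15
tcp_pos: [0.5279, 0.1408, 0.0199]
tcp_rot: [-0.0, 1.0, -0.0, 0.001]
wrist_force: [0.1, -0.0, 0.8]
opening: 0.0497
finger_force: 0.0
```

Emit:
step_arm --pt "0 0 0 0 0 0 0.015" --pt "0 0 0 0 0 0 0.015" --pt "0 0 0 0 0 0 0.015" --pt "0 0 0 0 0 0 0.015" --pt "0 0 0 0 0 0 0.015"

```text
t: 11.78
tcp_pos: [0.5273, 0.1407, 0.0188]
tcp_rot: [-0.0, 1.0, -0.0, -0.0]
wrist_force: [-0.8, -0.3, 0.4]
opening: 0.0146
finger_force: 0.0
```

Emit:
step_arm --pt "0 0 0 0 0 0 0.005" --pt "0 0 0 0 0 0 0.005" --pt "0 0 0 0 0 0 0.005" --grip_force 30

```text
t: 12.15
tcp_pos: [0.5273, 0.1407, 0.0188]
tcp_rot: [-0.0, 1.0, -0.0, -0.0]
wrist_force: [-0.5, 1.3, -0.3]
opening: 0.0051
finger_force: 0.0
```

```bash
python3 - <<'E'
from h import *
s=env.sense();print(s['tcp_pos'],s['opening'],s['finger_force'],s['wrist_force'])
f=grab('wrist')['frame'];cv2.imwrite('pics/w6.png',cv2.resize(f[120:340,130:390,::-1],None,fx=2.5,fy=2.5,interpolation=cv2.INTER_CUBIC))
E
```

```text
[0.52733274 0.14069543 0.01881252] 0.0050933680638083935 0.0 [-0.49578464  1.28407756 -0.26778444]
```

View pics/w6.png

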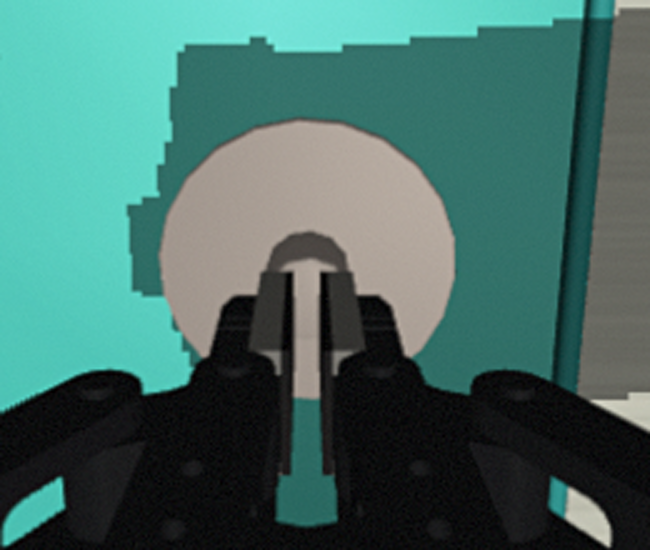

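The picture shows the lid disc centred at (307,265), with the fingers shut without the knob between them. I need the depth at the tips.

```bash
python3 - <<'E'
from h import *
P=cloud(grab('wrist'))
for v in range(236,300,6):
    r=120+0;print(v,[tuple(np.round(P[v,u]*1000).tolist()) for u in (233,238,243,253,262,267)])
print('top lid',[tuple(np.round(P[v,253]*1000).tolist()) for v in range(170,240,5)])
E
```

```text
236 [(539.0, 150.0, 54.0), (539.0, 147.0, 53.0), (539.0, 145.0, 53.0), (530.0, 140.0, 33.0), (539.0, 136.0, 54.0), (538.0, 134.0, 53.0)]
242 [(538.0, 149.0, 59.0), (538.0, 147.0, 59.0), (539.0, 145.0, 61.0), (526.0, 140.0, 33.0), (539.0, 136.0, 60.0), (538.0, 134.0, 59.0)]
248 [(538.0, 149.0, 66.0), (539.0, 147.0, 66.0), (538.0, 145.0, 65.0), (523.0, 140.0, 33.0), (539.0, 137.0, 66.0), (539.0, 134.0, 67.0)]
254 [(538.0, 148.0, 71.0), (539.0, 146.0, 72.0), (539.0, 144.0, 72.0), (520.0, 140.0, 33.0), (538.0, 137.0, 71.0), (538.0, 135.0, 72.0)]
260 [(538.0, 148.0, 76.0), (539.0, 146.0, 78.0), (539.0, 144.0, 78.0), (505.0, 140.0, 13.0), (538.0, 137.0, 76.0), (539.0, 135.0, 77.0)]
266 [(539.0, 148.0, 83.0), (540.0, 146.0, 84.0), (536.0, 144.0, 77.0), (501.0, 140.0, 13.0), (537.0, 137.0, 78.0), (540.0, 135.0, 83.0)]
272 [(540.0, 147.0, 88.0), (540.0, 146.0, 88.0), (534.0, 144.0, 78.0), (498.0, 140.0, 14.0), (534.0, 137.0, 78.0), (540.0, 136.0, 88.0)]
278 [(539.0, 147.0, 91.0), (540.0, 146.0, 92.0), (531.0, 144.0, 77.0), (493.0, 140.0, 12.0), (531.0, 137.0, 77.0), (540.0, 136.0, 93.0)]
284 [(540.0, 147.0, 96.0), (539.0, 145.0, 94.0), (528.0, 144.0, 77.0), (483.0, 140.0, 3.0), (528.0, 137.0, 77.0), (538.0, 136.0, 93.0)]
290 [(544.0, 146.0, 106.0), (536.0, 145.0, 94.0), (527.0, 144.0, 79.0), (478.0, 140.0, 3.0), (526.0, 137.0, 78.0), (537.0, 136.0, 95.0)]
296 [(543.0, 146.0, 108.0), (530.0, 146.0, 88.0), (523.0, 144.0, 77.0), (473.0, 140.0, 2.0), (523.0, 137.0, 77.0), (530.0, 135.0, 87.0)]
top lid [(562.0, 140.0, 14.0), (559.0, 140.0, 13.0), (556.0, 140.0, 13.0), (553.0, 140.0, 12.0), (550.0, 140.0, 14.0), (547.0, 140.0, 12.0), (544.0, 140.0, 13.0), (541.0, 140.0, 11.0), (538.0, 140.0, 13.0), (538.0, 140.0, 21.0), (537.0, 140.0, 28.0), (536.0, 140.0, 32.0), (533.0, 140.0, 33.0), (531.0, 140.0, 33.0)]
```

```bash
python3 - <<'E'
from h import *
P=cloud(grab('wrist'))
for u in (234,238,242,264,268):
    print(u,[(v,)+tuple(np.round(P[v,u]*1000).tolist()) for v in range(222,238,2)])
E
```

```text
234 [(222, 531.0, 151.0, 14.0), (224, 529.0, 152.0, 12.0), (226, 528.0, 152.0, 12.0), (228, 526.0, 152.0, 12.0), (230, 539.0, 150.0, 46.0), (232, 539.0, 149.0, 49.0), (234, 539.0, 149.0, 52.0), (236, 538.0, 149.0, 53.0)]
238 [(222, 532.0, 149.0, 17.0), (224, 532.0, 149.0, 21.0), (226, 533.0, 149.0, 27.0), (228, 534.0, 148.0, 31.0), (230, 539.0, 148.0, 46.0), (232, 538.0, 148.0, 48.0), (234, 539.0, 147.0, 52.0), (236, 539.0, 147.0, 55.0)]
242 [(222, 535.0, 146.0, 25.0), (224, 535.0, 146.0, 29.0), (226, 535.0, 146.0, 31.0), (228, 535.0, 146.0, 33.0), (230, 539.0, 146.0, 47.0), (232, 539.0, 146.0, 49.0), (234, 539.0, 145.0, 51.0), (236, 539.0, 145.0, 54.0)]
264 [(222, 535.0, 134.0, 26.0), (224, 535.0, 134.0, 28.0), (226, 535.0, 134.0, 32.0), (228, 534.0, 134.0, 33.0), (230, 538.0, 135.0, 45.0), (232, 539.0, 135.0, 49.0), (234, 538.0, 135.0, 50.0), (236, 539.0, 135.0, 53.0)]
268 [(222, 532.0, 131.0, 16.0), (224, 532.0, 132.0, 21.0), (226, 532.0, 132.0, 24.0), (228, 532.0, 132.0, 28.0), (230, 538.0, 133.0, 45.0), (232, 539.0, 133.0, 49.0), (234, 539.0, 133.0, 51.0), (236, 538.0, 133.0, 53.0)]
```

The depth shows the real finger tips at z ≈ 45 mm while the TCP reads 19 mm, so the tips sit about 26 mm above the reported TCP. The fingers shut above the knob. I'll open and go 28 mm lower.

Emit:
step_arm --pt "0 0 0 0 0 0 0.05" --pt "0 0 0 0 0 0 0.05" --pt "0 0 0 0 0 0 0.05" --pt "0.0005 0.0005 0.015 0 0 0 0.05" --pt "0.0005 0.0005 0.024 0 0 0 0.05" --pt "0.0005 0.0005 0.027 0 0 0 0.05" --pt "0.0005 0.0005 0.027 0 0 0 0.05" --pt "0.0005 0.0005 0.027 0 0 0 0.05"

```text
t: 13.3
tcp_pos: [0.5281, 0.1402, -0.0079]
tcp_rot: [-0.0, 1.0, -0.0, 0.0]
wrist_force: [-0.4, 0.3, 0.3]
opening: 0.0501
finger_force: 0.0
```

Emit:
step_arm --pt "0 0 0 0 0 0 0.015" --pt "0 0 0 0 0 0 0.015" --pt "0 0 0 0 0 0 0.015" --pt "0 0 0 0 0 0 0.015" --pt "0 0 0 0 0 0 0.015" --grip_force 30

```text
t: 13.92
tcp_pos: [0.528, 0.1402, -0.0078]
tcp_rot: [-0.0, 1.0, -0.0, 0.0]
wrist_force: [-1.8, -0.2, 6.0]
opening: 0.0187
finger_force: 29.2
```

Emit:
step_arm --pt "0 0 -0.03 0 0 0 0.015" --pt "0 0 -0.08 0 0 0 0.015" --pt "-0.0194 0.05 -0.13 0 0 0 0.015" --pt "-0.0194 0.11 -0.13 0 0 0 0.015" --pt "-0.0194 0.17 -0.13 0 0 0 0.015" --pt "-0.0194 0.23 -0.13 0 0 0 0.015" --pt "-0.0194 0.29 -0.13 0 0 0 0.015" --pt "-0.0194 0.35 -0.13 0 0 0 0.015" --pt "-0.0194 0.41 -0.13 0 0 0 0.015" --pt "-0.0194 0.458 -0.13 0 0 0 0.015"

```text
t: 15.18
tcp_pos: [0.5079, -0.3201, 0.1215]
tcp_rot: [-0.0, 1.0, -0.001, -0.0]
wrist_force: [0.7, -0.1, -0.5]
opening: 0.0183
finger_force: 29.6
```

Emit:
step_arm --pt "0 0 0 0 0 0 0.015" --pt "0 0 0 0 0 0 0.015" --pt "0 0 0 0 0 0 0.015" --pt "0 0 0 0 0 0 0.015"

```text
t: 15.68
tcp_pos: [0.5087, -0.3169, 0.122]
tcp_rot: [0.0, 1.0, 0.001, 0.0]
wrist_force: [-0.2, -0.4, -0.5]
opening: 0.0187
finger_force: 29.6
```

```bash
python3 - <<'E'
from h import *
s=env.sense();t=s['tcp_pos'];print(t,s['opening'],s['wrist_force'])
im=grab('wrist','w7.png');P=cloud(im)
m=(np.hypot(P[...,0]-t[0],P[...,1]-t[1])<.05)&(P[...,2]>.115)&(P[...,2]<.15)&(np.arange(384)[:,None]<330)
q=P[m];print(len(q),np.percentile(q[:,2],[5,50,95]))
w=(q[:,2]>.135)&(q[:,2]<.148);print(circ(cv2.convexHull((q[w][:,:2]*1000).astype(np.float32))[:,0]))
A=np.c_[q[w][:,:2],np.ones(w.sum())];print('tilt',np.linalg.lstsq(A,q[w][:,2],rcond=None)[0])
m=(np.hypot(P[...,0]-.5086,P[...,1]+.3178)<.045)&(P[...,2]>.05)&(P[...,2]<.075);print('cup visible',m.sum())
E
```

```text
[ 0.50866214 -0.31691685  0.12200561] 0.01867210813681168 [-0.22162058 -0.38910528 -0.51910074]
8000 [0.141567   0.14260525 0.1437922 ]
[ 508.4 -317.1   71.3]
tilt [-0.00181166 -0.00083251  0.14329604]
cup visible 663
```

View pics/w7.png

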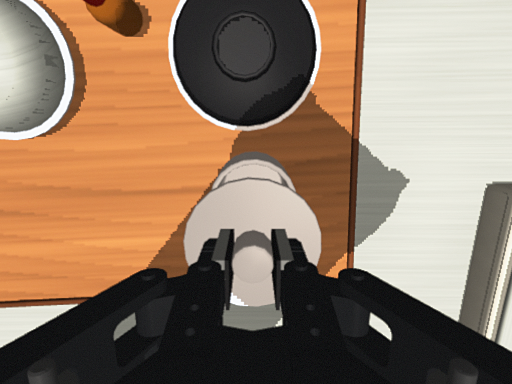

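The lid hangs level (disc top at z 142.6 mm) over the cup at (252,180). I'll lower it about 75 mm.

Emit:
step_arm --pt "0 0.0005 0.03 0 0 0 0.015" --pt "0 0.0005 0.05 0 0 0 0.015" --pt "0 0.0005 0.062 0 0 0 0.015" --pt "0 0.0005 0.068 0 0 0 0.015" --pt "0 0.0005 0.072 0 0 0 0.015" --pt "0 0.0005 0.0745 0 0 0 0.015" --pt "0 0.0005 0.0755 0 0 0 0.015" --pt "0 0.0005 0.0755 0 0 0 0.015"

```text
t: 16.73
tcp_pos: [0.5087, -0.3185, 0.0472]
tcp_rot: [0.0, 1.0, -0.0, 0.0]
wrist_force: [-1.6, 1.7, 5.2]
opening: 0.0187
finger_force: 30.3
```

Emit:
step_arm --pt "0 0 0 0 0 0 0.05" --pt "0 0 0 0 0 0 0.05" --pt "0 0 0 0 0 0 0.05" --pt "0 0 -0.03 0 0 0 0.05" --pt "0 0 -0.08 0 0 0 0.05" --pt "-0.06 0 -0.14 0 0 0 0.085" --pt "-0.06 0 -0.14 0 0 0 0.085" --pt "-0.06 0 -0.14 0 0 0 0.085"

```text
t: 17.73
tcp_pos: [0.4482, -0.3187, 0.1873]
tcp_rot: [0.001, 1.0, -0.001, 0.001]
wrist_force: [0.5, -0.3, -0.1]
opening: 0.0853
finger_force: 0.0
```

```bash
python3 - <<'E'
from h import *
print(env.sense()['tcp_pos'])
P=cloud(grab('wrist','w8.png'))
m=(np.hypot(P[...,0]-.5086,P[...,1]+.3175)<.045)&(P[...,2]>.06)&(P[...,2]<.074);q=P[m]
print(len(q),np.percentile(q[:,2],[5,50,95]),circ(cv2.convexHull((q[:,:2]*1000).astype(np.float32))[:,0]),np.linalg.lstsq(np.c_[q[:,:2],np.ones(len(q))],q[:,2],rcond=None)[0])
print('knob',obj(P,.5086,-.3178,.02,.08));
m=(np.hypot(P[...,0]-.5086,P[...,1]+.3175)<.045)&(P[...,2]>.02)&(P[...,2]<.056);q=P[m];print('cup wall',len(q),np.round([q[:,0].max()*1e3,q[:,1].min()*1e3,q[:,1].max()*1e3]))
E
```

```text
[ 0.44822143 -0.31868882  0.18726909]
4501 [0.06663762 0.0678091  0.06901316] [ 508.3 -318.9   71.6] [-0.00306684 -0.00090596  0.0690917 ]
knob ('zt 0.089', array([ 508.4, -318.9,   19.7]), [array([ 508.1, -318.9]), array([18.9, 19.9]), np.float64(89.7)])Traceback (most recent call last):
  File "<stdin>", line 7, in <module>
    return umr_maximum(a, axis, None, out, keepdims, initial, where)
ValueError: zero-size array to reduction operation maximum which has no identity
```

The lid is fully seated: its disc top is at 67.8 mm (68 expected), level, and within 1 mm of the cup's centre. Next the tumbler.

Emit:
step_arm --pt "0.179 -0.6355 0 0 0 0 0.085" --pt "0.179 -0.6355 0 0 0 0 0.085" --pt "0.179 -0.6355 0 0 0 0 0.085" --pt "0.179 -0.6355 0 0 0 0 0.085" --pt "0.179 -0.6355 0 0 0 0 0.085" --pt "0.179 -0.6355 0 0 0 0 0.085" --pt "0.179 -0.6355 0 0 0 0 0.085" --pt "0.179 -0.6355 0 0 0 0 0.085" --pt "0.179 -0.6355 0 0 0 0 0.085" --pt "0.179 -0.6355 0 0 0 0 0.085"

```text
t: 19.02
tcp_pos: [0.618, 0.2862, 0.1838]
tcp_rot: [0.0, 1.0, 0.0, -0.001]
wrist_force: [1.3, -1.3, 0.7]
opening: 0.0852
finger_force: 0.0
```

Emit:
step_arm --pt "0 0 0 0 0 0 0.085" --pt "0 0 0 0 0 0 0.085" --pt "0 0 0 0 0 0 0.085" --pt "0 0 0 0 0 0 0.085"

```text
t: 19.52
tcp_pos: [0.618, 0.2823, 0.1866]
tcp_rot: [-0.0, 1.0, -0.001, 0.0]
wrist_force: [-0.7, -0.6, -0.1]
opening: 0.0852
finger_force: 0.0
```

```bash
python3 - <<'E'
from h import *
s=env.sense();print(s['tcp_pos'],s['tcp_rot'],s['q'])
P=cloud(grab('wrist','w9.png'));print('tumbler',obj(P,.627,.317))
E
```

```text
[0.61804572 0.28234452 0.18658504] [-8.13381096e-05  9.99999767e-01 -6.55574438e-04  1.72811304e-04] [3.15229811e-01 3.77260150e-01 1.20057650e+00 4.72580885e-05
 1.56337694e+00 1.88733695e+00]
tumbler ('zt 0.084', array([626.9, 316.9,  59.1]), [array([627.1, 317.1]), array([58.5, 58.8]), np.float64(89.4)])
```

Emit:
step_arm --pt "0.009 -0.0345 0 0 0 0 0.085" --pt "0.009 -0.0345 0.05 0 0 0 0.085" --pt "0.009 -0.0345 0.1 0 0 0 0.085" --pt "0.009 -0.0345 0.15 0 0 0 0.085" --pt "0.009 -0.0345 0.174 0 0 0 0.085" --pt "0.009 -0.0345 0.174 0 0 0 0.085" --pt "0.009 -0.0345 0.174 0 0 0 0.085"

```text
t: 20.45
tcp_pos: [0.6277, 0.3178, 0.0141]
tcp_rot: [-0.0, 1.0, -0.0, 0.001]
wrist_force: [1.0, -0.2, 1.1]
opening: 0.0851
finger_force: 0.0
```

Emit:
step_arm --pt "0 0 0 0 0 0 0.052" --pt "0 0 0 0 0 0 0.052" --pt "0 0 0 0 0 0 0.052" --pt "0 0 0 0 0 0 0.052" --pt "0 0 0 0 0 0 0.052" --grip_force 25

```text
t: 21.08
tcp_pos: [0.6276, 0.3179, 0.0139]
tcp_rot: [-0.0, 1.0, -0.0, 0.001]
wrist_force: [-0.8, -2.6, 7.7]
opening: 0.0593
finger_force: 25.8
```

Emit:
step_arm --pt "0 0 -0.03 0 0 0 0.052" --pt "0 0 -0.08 0 0 0 0.052" --pt "0 0 -0.14 0 0 0 0.052" --pt "-0.124 0.05 -0.14 0 0 0 0.052" --pt "-0.124 0.1 -0.14 0 0 0 0.052" --pt "-0.124 0.15 -0.14 0 0 0 0.052" --pt "-0.124 0.2 -0.14 0 0 0 0.052" --pt "-0.124 0.26 -0.14 0 0 0 0.052" --pt "-0.124 0.32 -0.14 0 0 0 0.052" --pt "-0.124 0.38 -0.14 0 0 0 0.052"

```text
t: 22.32
tcp_pos: [0.5026, -0.0641, 0.1531]
tcp_rot: [0.0, 1.0, 0.0, 0.001]
wrist_force: [1.3, 0.0, -1.3]
opening: 0.0591
finger_force: 27.8
```

Emit:
step_arm --pt "-0.001 0.0525 0 0 0 0 0.052" --pt "-0.001 0.0525 0 0 0 0 0.052" --pt "-0.001 0.0525 0.03 0 0 0 0.052" --pt "-0.001 0.0525 0.06 0 0 0 0.052" --pt "-0.001 0.0525 0.06 0 0 0 0.052" --pt "-0.001 0.0525 0.06 0 0 0 0.052" --pt "-0.001 0.0525 0.06 0 0 0 0.052"

```text
t: 23.2
tcp_pos: [0.5025, -0.1147, 0.0937]
tcp_rot: [0.0, 1.0, 0.0, 0.001]
wrist_force: [-0.2, -1.1, -1.7]
opening: 0.0593
finger_force: 28.0
```

```bash
python3 - <<'E'
from h import *
s=env.sense();t=s['tcp_pos'];print(t,s['tcp_rot'],s['opening'])
P=cloud(grab('wrist','w10.png'));S=P[:320,190:325].reshape(-1,3);S=S[np.hypot(S[:,0]-t[0],S[:,1]-t[1])<.04]
print(np.histogram(S[:,2],np.arange(.06,.2,.01)))
q=S[(S[:,2]>.156)&(S[:,2]<.168)];print(np.median(q[:,2]),np.percentile(q[:,2],97),circ(cv2.convexHull((q[:,:2]*1000).astype(np.float32))[:,0]))
E
```

```text
[ 0.50253878 -0.1146942   0.09371762] [2.94994268e-04 9.99999524e-01 1.26594577e-04 9.21080871e-04] 0.05926455035982349
(array([   0,    0, 2064, 1076, 1323, 1620, 2192, 2513, 1973, 1491, 1586,
          0,    0,   11]), array([0.06, 0.07, 0.08, 0.09, 0.1 , 0.11, 0.12, 0.13, 0.14, 0.15, 0.16,
       0.17, 0.18, 0.19, 0.2 ]))
0.16205033277465614 0.16355064578381034 [ 504.5 -114.7   55.5]
```

Emit:
step_arm --pt "0 0.0005 0.03 0 0 0 0.052" --pt "0 0.0005 0.06 0 0 0 0.052" --pt "0 0.0005 0.072 0 0 0 0.052" --pt "0 0.0005 0.077 0 0 0 0.052" --pt "0 0.0005 0.08 0 0 0 0.052" --pt "0 0.0005 0.08 0 0 0 0.052" --pt "0 0.0005 0.08 0 0 0 0.052"

```text
t: 24.12
tcp_pos: [0.5027, -0.1157, 0.0137]
tcp_rot: [0.001, 1.0, -0.0, 0.001]
wrist_force: [-2.1, -2.5, 7.8]
opening: 0.0599
finger_force: 26.6
```

Emit:
step_arm --pt "0 0 0 0 0 0 0.085" --pt "0 0 0 0 0 0 0.085" --pt "0 0 0 0 0 0 0.085" --pt "0 0 -0.03 0 0 0 0.085" --pt "0 0 -0.08 0 0 0 0.085" --pt "-0.05 -0.03 -0.14 0 0 0 0.085" --pt "-0.1 -0.08 -0.2 0 0 0 0.085" --pt "-0.1 -0.08 -0.2 0 0 0 0.085" --pt "-0.1 -0.08 -0.2 0 0 0 0.085"

```text
t: 25.25
tcp_pos: [0.4017, -0.0342, 0.2151]
tcp_rot: [0.001, 1.0, 0.001, 0.003]
wrist_force: [1.1, -0.9, -0.5]
opening: 0.0851
finger_force: 0.0
```

```bash
python3 - <<'E'
from h import *
print(env.sense()['tcp_pos'],env.sense()['tcp_rot'])
P=cloud(grab('wrist','w11.png'));print('tumbler',obj(P,.502,-.115,.045),'tub',obj(P,.520,.316,.045))
print('plate',obj(P,.612,-.110,.065,.009,.06))
E
```

```text
[ 0.40165867 -0.03421499  0.21511221] [5.78979221e-04 9.99996296e-01 7.55030870e-04 2.55021262e-03]Traceback (most recent call last):
  File "<stdin>", line 3, in <module>
  File "h.py", line 27, in obj
    q=P[m];zt=np.percentile(q[:,2],97);t=(q[q[:,2]>zt-half][:,:2]*1000).astype(np.float32)
              ~~~~~~~~~~~~~^^^^^^^^^^^
    return _quantile_unchecked(
        a, q, axis, out, overwrite_input, method, keepdims, weights)
    return _ureduce(a,
                    func=_quantile_ureduce_func,
    ...<5 lines>...
                    overwrite_input=overwrite_input,
                    method=method)
    r = func(a, **kwargs)
    result = _quantile(arr,
                       quantiles=q,
    ...<2 lines>...
                       out=out,
                       weights=wgt)
    slices_having_nans = np.isnan(arr[-1, ...])
                                  ~~~^^^^^^^^^
IndexError: index -1 is out of bounds for axis 0 with size 0
```

Emit:
step_arm --pt "0.118 -0.351 0 0 0 9 0.085" --pt "0.118 -0.351 0 0 0 9 0.085" --pt "0.118 -0.351 0 0 0 9 0.085" --pt "0.118 -0.351 0 0 0 9 0.085" --pt "0.118 -0.351 0 0 0 9 0.085" --pt "0.118 -0.351 0 0 0 9 0.085" --pt "0.118 -0.351 0.06 0 0 9 0.085" --pt "0.118 -0.351 0.11 0 0 9 0.085" --pt "0.118 -0.351 0.11 0 0 9 0.085" --pt "0.118 -0.351 0.11 0 0 9 0.085"

```text
t: 26.55
tcp_pos: [0.5209, 0.3157, 0.1037]
tcp_rot: [-0.0, 0.997, -0.079, 0.0]
wrist_force: [-1.2, 0.1, 1.1]
opening: 0.0847
finger_force: 0.0
```

```bash
python3 - <<'E'
from h import *
print(env.sense()['tcp_pos'],env.sense()['tcp_rot'])
P=cloud(grab('wrist','w12.png'));print('tub',obj(P,.520,.316,.045))
E
```

```text
[0.52090378 0.31573397 0.10370211] [-2.88224470e-04  9.96892270e-01 -7.87749758e-02  4.71388161e-04]
tub ('zt 0.046', array([519.6, 318. ,  69.8]), [array([519.6, 317. ]), array([56.2, 55.1]), np.float64(80.6)])
```

Emit:
step_arm --pt "-0.001 -0.001 0.05 0 0 0 0.085" --pt "-0.001 -0.001 0.09 0 0 0 0.085" --pt "-0.001 -0.001 0.11 0 0 0 0.085" --pt "-0.001 -0.001 0.114 0 0 0 0.085" --pt "-0.001 -0.001 0.114 0 0 0 0.085" --pt "-0.001 -0.001 0.114 0 0 0 0.085"

```text
t: 27.35
tcp_pos: [0.52, 0.3173, -0.01]
tcp_rot: [-0.001, 0.997, -0.079, 0.001]
wrist_force: [0.8, -0.3, 0.2]
opening: 0.0847
finger_force: 0.0
```

Emit:
step_arm --pt "0 0 0 0 0 0 0.048" --pt "0 0 0 0 0 0 0.048" --pt "0 0 0 0 0 0 0.048" --pt "0 0 0 0 0 0 0.048" --pt "0 0 0 0 0 0 0.048"

```text
t: 27.98
tcp_pos: [0.5193, 0.3171, -0.011]
tcp_rot: [-0.0, 0.997, -0.078, 0.0]
wrist_force: [-1.8, -0.4, 6.0]
opening: 0.0556
finger_force: 25.8
```

Emit:
step_arm --pt "0 0 -0.03 0 0 0 0.048" --pt "0 0 -0.08 0 0 0 0.048" --pt "0 0 -0.14 0 0 -9 0.048" --pt "0 0 -0.14 0 0 -9 0.048" --pt "0 0 -0.14 0 0 -9 0.048"

```text
t: 28.6
tcp_pos: [0.5188, 0.3168, 0.1278]
tcp_rot: [0.0, 1.0, -0.001, -0.0]
wrist_force: [-0.7, -0.4, -2.2]
opening: 0.0553
finger_force: 27.4
```

Emit:
step_arm --pt "-0.014 0.06 0 0 0 0 0.048" --pt "-0.014 0.12 0 0 0 0 0.048" --pt "-0.014 0.18 0 0 0 0 0.048" --pt "-0.014 0.24 0 0 0 0 0.048" --pt "-0.014 0.3 0 0 0 0 0.048" --pt "-0.014 0.36 0 0 0 0 0.048" --pt "-0.014 0.42 0 0 0 0 0.048" --pt "-0.014 0.48 0 0 0 0 0.048" --pt "-0.014 0.533 0 0 0 -2.7 0.048" --pt "-0.014 0.533 0 0 0 -2.7 0.048"

```text
t: 29.85
tcp_pos: [0.5039, -0.2189, 0.1262]
tcp_rot: [-0.001, 1.0, 0.022, -0.001]
wrist_force: [0.3, 0.2, -1.4]
opening: 0.0554
finger_force: 27.6
```

Emit:
step_arm --pt "0 0 0.04 0 0 0 0.048" --pt "0 0 0.06 0 0 0 0.048" --pt "0 0 0.06 0 0 0 0.048" --pt "0 0 0.06 0 0 0 0.048" --pt "0 0 0.06 0 0 0 0.048"

```text
t: 30.48
tcp_pos: [0.5055, -0.2161, 0.0692]
tcp_rot: [0.0, 1.0, 0.024, 0.001]
wrist_force: [1.0, 1.0, -0.9]
opening: 0.0555
finger_force: 27.6
```

```bash
python3 - <<'E'
from h import *
s=env.sense();t=s['tcp_pos'];print(t,s['tcp_rot'],s['opening'])
P=cloud(grab('wrist','w13.png'));S=P[:,:].reshape(-1,3)
q=S[(np.hypot(S[:,0]-t[0],S[:,1]-t[1])<.045)&(S[:,2]>.117)&(S[:,2]<.13)];print(np.median(q[:,2]),cv2.minAreaRect((q[:,:2]*1000).astype(np.float32)))
print('tumbler',obj(P,.502,-.116,.035,.02),'lid',obj(P,.5085,-.318,.04,.062))
E
```

```text
[ 0.50545191 -0.21605394  0.06915481] [2.72049409e-04 9.99721991e-01 2.35712208e-02 5.14108870e-04] 0.055527994538450476
0.12482945513125168 ((507.3611755371094, -215.882568359375), (52.57341766357422, 83.15583038330078), 2.644620656967163)
tumbler ('zt 0.083', array([ 502. , -116.1,   59.8]), [array([ 503.6, -115.4]), array([56.7, 60.3]), np.float64(17.4)]) lid ('zt 0.088', array([ 508.7, -317.8,   19.9]), [array([ 508.8, -317.9]), array([19.4, 19.9]), np.float64(10.7)])
```

View pics/w13.png

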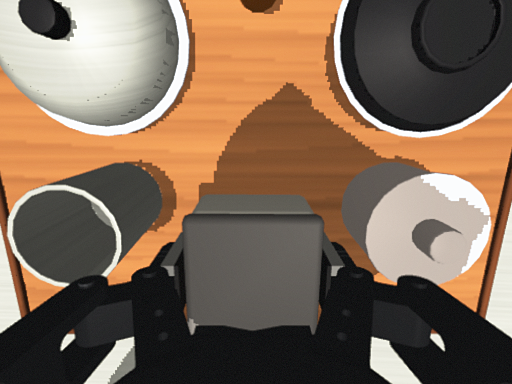

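The tub is held square at (253,270), level, between the tumbler (65,235) and the lidded cup (430,230). I'll lower it 80 mm and open only part way.

Emit:
step_arm --pt "0 0 0.03 0 0 0 0.048" --pt "0 0 0.06 0 0 0 0.048" --pt "0 0 0.072 0 0 0 0.048" --pt "0 0 0.077 0 0 0 0.048" --pt "0 0 0.08 0 0 0 0.048" --pt "0 0 0.08 0 0 0 0.048" --pt "0 0 0.08 0 0 0 0.048"

```text
t: 31.4
tcp_pos: [0.5055, -0.2163, -0.011]
tcp_rot: [0.0, 1.0, 0.024, 0.001]
wrist_force: [-0.4, -0.3, 2.2]
opening: 0.0558
finger_force: 27.9
```

Emit:
step_arm --pt "0 0 0 0 0 0 0.07" --pt "0 0 0 0 0 0 0.07" --pt "0 0 0 0 0 0 0.07" --pt "0 0 -0.03 0 0 0 0.07" --pt "0 0 -0.08 0 0 0 0.07" --pt "0 0 -0.14 0 0 0 0.07" --pt "0 0 -0.2 0 0 2.7 0.07" --pt "0 0 -0.2 0 0 2.7 0.07" --pt "0 0 -0.2 0 0 2.7 0.07"

```text
t: 32.52
tcp_pos: [0.5049, -0.216, 0.1879]
tcp_rot: [-0.0, 1.0, 0.0, -0.0]
wrist_force: [-1.0, -0.1, -0.5]
opening: 0.0701
finger_force: 0.0
```

```bash
python3 - <<'E'
from h import *
s=env.sense();t=s['tcp_pos'];print(t,s['tcp_rot'])
P=cloud(grab('wrist','w14.png'))
print('tub',obj(P,.505,-.216,.045,.035));print('tumbler',obj(P,.502,-.116,.035,.02),'lid',obj(P,.5085,-.318,.04,.062))
E
```

```text
[ 0.50488948 -0.21598692  0.18793137] [-1.07962553e-04  9.99999984e-01  4.69364071e-05 -1.35706418e-04]
tub ('zt 0.046', array([ 505.2, -217.3,   69.6]), [array([ 505.2, -216.8]), array([56.2, 56. ]), np.float64(2.3)])
tumbler ('zt 0.083', array([ 502.1, -116.2,   60.1]), [array([ 501.5, -116.2]), array([59.4, 59.9]), np.float64(63.0)]) lid ('zt 0.088', array([ 508.3, -318.1,   19.2]), [array([ 508.4, -318.1]), array([18.8, 19.2]), np.float64(39.2)])
```

The tub is placed at (505.2, −216.8), yaw 2.3°, and its neighbours haven't moved. Last comes the case.

Emit:
step_arm --pt "-0.077 -0.443 0 0 0 -10 0.05" --pt "-0.077 -0.443 0 0 0 -20 0.05" --pt "-0.077 -0.443 0 0 0 -30 0.05" --pt "-0.077 -0.443 0 0 0 -40 0.05" --pt "-0.077 -0.443 0 0 0 -50 0.05" --pt "-0.077 -0.443 0 0 0 -60 0.05" --pt "-0.077 -0.443 0 0 0 -70 0.05" --pt "-0.077 -0.443 0.03 0 0 -80 0.05" --pt "-0.077 -0.443 0.08 0 0 -90 0.05" --pt "-0.077 -0.443 0.08 0 0 -90 0.05"

```text
t: 33.83
tcp_pos: [0.4257, 0.2263, 0.1048]
tcp_rot: [-0.002, 0.707, 0.707, -0.003]
wrist_force: [0.6, 0.2, 1.4]
opening: 0.05
finger_force: 0.0
```

Emit:
step_arm --pt "0 0 0 0 0 0 0.05" --pt "0 0 0 0 0 0 0.05" --pt "0 0 0 0 0 0 0.05"

```text
t: 34.2
tcp_pos: [0.4287, 0.2269, 0.1095]
tcp_rot: [0.0, 0.708, 0.707, 0.001]
wrist_force: [0.1, -1.4, 0.4]
opening: 0.0501
finger_force: 0.0
```

```bash
python3 - <<'E'
from h import *
s=env.sense();t=s['tcp_pos'];print(t,s['tcp_rot'],np.round(R.from_quat(s['tcp_rot'],scalar_first=True).as_matrix(),3).tolist(),s['q'])
P=cloud(grab('wrist','w15.png'))
m=(abs(P[...,0]-.428)<.025)&(P[...,2]>.015)&(P[...,2]<.032)&(P[...,1]>.1)&(P[...,1]<.36);q=P[m];print(len(q),cv2.minAreaRect((q[:,:2]*1000).astype(np.float32)))
E
```

```text
[0.4286594  0.22692396 0.10949124] [3.52235139e-04 7.07696777e-01 7.06515752e-01 8.00149914e-04] [[0.002, 1.0, 0.002], [1.0, -0.002, 0.001], [0.001, 0.002, -1.0]] [3.27808435e-01 1.87150580e-02 1.78658964e+00 7.56397537e-05
 1.33454101e+00 3.29461018e-01]
6439 ((428.0958251953125, 227.0462646484375), (24.592296600341797, 200.224853515625), 0.4036462604999542)
```

View pics/w15.png

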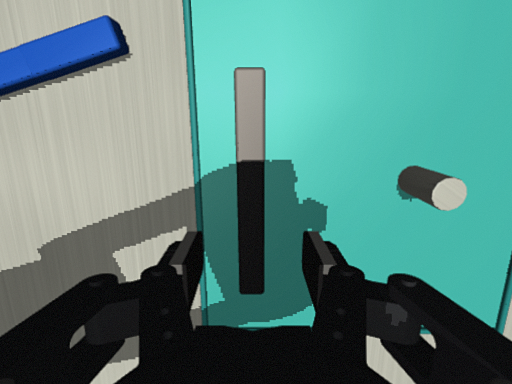

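The view shows the case at (251,180), along the view's vertical and centred between the fingers, with the blue case off to the side. I'll grip its middle.

Emit:
step_arm --pt "0 0 0.05 0 0 0 0.05" --pt "0 0 0.1 0 0 0 0.05" --pt "0 0 0.122 0 0 0 0.05" --pt "0 0 0.128 0 0 0 0.05" --pt "0 0 0.129 0 0 0 0.05" --pt "0 0 0.129 0 0 0 0.05"

```text
t: 35.0
tcp_pos: [0.4288, 0.2272, -0.0196]
tcp_rot: [0.0, 0.707, 0.707, 0.001]
wrist_force: [-0.6, -0.3, -0.7]
opening: 0.0502
finger_force: 0.0
```

Emit:
step_arm --pt "0 0 0 0 0 0 0.018" --pt "0 0 0 0 0 0 0.018" --pt "0 0 0 0 0 0 0.018" --pt "0 0 0 0 0 0 0.018" --pt "0 0 0 0 0 0 0.018" --grip_force 30

```text
t: 35.62
tcp_pos: [0.43, 0.2275, -0.0185]
tcp_rot: [0.001, 0.707, 0.707, 0.002]
wrist_force: [1.8, -1.3, 18.0]
opening: 0.0235
finger_force: 39.7
```

Emit:
step_arm --pt "0 0 -0.03 0 0 0 0.018" --pt "0 0 -0.08 0 0 0 0.018" --pt "0 0 -0.15 0 0 0 0.018" --pt "0 0 -0.15 0 0 0 0.018" --pt "0 0 -0.15 0 0 0 0.018"

```text
t: 36.25
tcp_pos: [0.4282, 0.227, 0.1297]
tcp_rot: [0.0, 0.707, 0.707, 0.001]
wrist_force: [-0.8, 0.1, -1.9]
opening: 0.0233
finger_force: 30.5
```

Emit:
step_arm --pt "-0.06 0.002 0 0 0 0 0.018" --pt "-0.12 0.002 0 0 0 0 0.018" --pt "-0.18 0.002 0 0 0 0 0.018" --pt "-0.24 0.002 0 0 0 0 0.018" --pt "-0.3 0.002 0 0 0 0 0.018" --pt "-0.36 0.002 0 0 0 0 0.018" --pt "-0.42 0.002 0 0 0 0 0.018" --pt "-0.447 0.002 0 0 0 -2.7 0.018" --pt "-0.447 0.002 0.04 0 0 -2.7 0.018" --pt "-0.447 0.002 0.08 0 0 -2.7 0.018"

```text
t: 37.5
tcp_pos: [0.4292, -0.22, 0.0467]
tcp_rot: [-0.001, 0.691, 0.723, -0.0]
wrist_force: [0.2, -0.1, -1.7]
opening: 0.0236
finger_force: 30.5
```

Emit:
step_arm --pt "0 0 0 0 0 0 0.018" --pt "0 0 0 0 0 0 0.018" --pt "0 0 0 0 0 0 0.018" --pt "0 0 0 0 0 0 0.018"

```text
t: 38.0
tcp_pos: [0.4305, -0.2202, 0.0502]
tcp_rot: [0.001, 0.69, 0.724, 0.0]
wrist_force: [0.3, 0.4, -0.7]
opening: 0.0235
finger_force: 30.4
```

```bash
python3 - <<'E'
from h import *
s=env.sense();t=s['tcp_pos'];print(t,s['tcp_rot'],s['opening'])
P=cloud(grab('wrist','w16.png'))
m=(abs(P[...,0]-t[0])<.03)&(P[...,2]>.085)&(P[...,2]<.105)&(P[...,1]>t[1]+.02)&(P[...,1]<t[1]+.13);q=P[m];z=np.median(q[:,2]);print(len(q),np.percentile(q[:,2],[5,50,95]))
w=abs(q[:,2]-z)<.006;print(cv2.minAreaRect((q[w][:,:2]*1000).astype(np.float32)),'slope',np.polyfit(q[w][:,1],q[w][:,2],1),'max y end',q[w][:,1].max())
E
```

```text
[ 0.43046683 -0.22023602  0.0502498 ] [7.16927123e-04 6.90213187e-01 7.23605712e-01 1.26612266e-04] 0.0234576852468619
12756 [0.09209915 0.09366332 0.09478618]
((428.09197998046875, -160.6338348388672), (24.694576263427734, 80.42303466796875), 2.8378610610961914) slope [-0.00378389  0.09299496] max y end -0.1202183494471736
```

Emit:
step_arm --pt "0 0 0.03 0 0 0 0.018" --pt "0 0 0.055 0 0 0 0.018" --pt "0 0 0.063 0 0 0 0.018" --pt "0 0 0.067 0 0 0 0.018" --pt "0 0 0.0685 0 0 0 0.018" --pt "0 0 0.0685 0 0 0 0.018" --pt "0 0 0.0685 0 0 0 0.018"

```text
t: 38.92
tcp_pos: [0.4305, -0.2203, -0.0184]
tcp_rot: [0.001, 0.69, 0.724, 0.0]
wrist_force: [-2.2, 0.3, 7.1]
opening: 0.0233
finger_force: 34.6
```

Emit:
step_arm --pt "0 0 0 0 0 0 0.045" --pt "0 0 0 0 0 0 0.045" --pt "0 0 0 0 0 0 0.045" --pt "0 0 -0.03 0 0 0 0.045" --pt "0 0 -0.08 0 0 0 0.045" --pt "0 0 -0.14 0 0 0 0.045" --pt "0 0 -0.2 0 0 2.7 0.045" --pt "0 0 -0.26 0 0 12 0.045" --pt "0 0 -0.32 0 0 22 0.045" --pt "0 0 -0.38 0 0 32 0.045"

```text
t: 40.17
tcp_pos: [0.4297, -0.2199, 0.3629]
tcp_rot: [0.0, 0.864, 0.503, 0.0]
wrist_force: [0.9, -0.7, -0.0]
opening: 0.0453
finger_force: 0.0
```

Emit:
step_arm --pt "0 0 0 0 0 10 0.045" --pt "0 0 0 0 0 20 0.045" --pt "0 0 0 0 0 30 0.045" --pt "0 0 0 0 0 40 0.045" --pt "0 0 0 0 0 50 0.045" --pt "0 0 0 0 0 60 0.045" --pt "0 0 0 0 0 60 0.045"

```text
t: 41.05
tcp_pos: [0.43, -0.2201, 0.3607]
tcp_rot: [-0.0, 1.0, 0.006, -0.0]
wrist_force: [0.5, -0.9, 0.2]
opening: 0.0449
finger_force: 0.0
```

```bash
python3 - <<'E'
from h import *
s=env.sense();print(s['t'],s['tcp_pos'],s['wrist_force'])
im=grab('wrist','w17.png');P=cloud(im)
print('tub',obj(P,.505,-.216,.045,.035)[1:]);print('tumbler',obj(P,.502,-.116,.035,.06),'lid',obj(P,.5085,-.318,.04,.05,.06))
S=P.reshape(-1,3)
m=(abs(S[:,0]-.430)<.03)&(S[:,2]>.018)&(S[:,2]<.032)&(abs(S[:,1]+.22)<.12);print('case',cv2.minAreaRect((S[m][:,:2]*1000).astype(np.float32)))
print('bowl',obj(P,.6176,-.3114,.06,.012,.06)[:2],'plate',obj(P,.612,-.110,.065,.009,.065)[:2])
f=im['frame'];hsv=cv2.cvtColor(f,cv2.COLOR_RGB2HSV)
b=((hsv[...,0]<16)&(hsv[...,1]>80)&(abs(P[...,2])<.02)&(abs(P[...,0]-.54)<.2)&(abs(P[...,1]+.215)<.25)).astype(np.uint8)
k,l,st,_=cv2.connectedComponentsWithStats(b);i=1+np.argmax(st[1:,4]);print('tray',cv2.minAreaRect((P[l==i][:,:2]*1000).astype(np.float32)))
E
```

```text
41.05 [ 0.43000586 -0.22005642  0.36073249] [ 0.54957331 -0.91186238  0.21680221]
tub (array([ 507.1, -217.3,   70.3]), [array([ 505.5, -217.1]), array([57. , 55.8]), np.float64(2.8)])
tumbler ('zt 0.084', array([ 502.6, -116.3,   59.6]), [array([ 502.6, -116.3]), array([59.4, 58.5]), np.float64(42.6)]) lid ('zt 0.088', array([ 509. , -318.5,   70.5]), [array([ 508.8, -318.4]), array([70.1, 70.2]), np.float64(12.2)])
case ((430.9253845214844, -220.97763061523438), (24.77546501159668, 198.81503295898438), 2.8118784427642822)
bowl ('zt 0.072', array([ 617.1, -311.6,  109.1])) plate ('zt 0.069', array([ 612. , -109.5,  119. ]))
tray ((525.7083740234375, -214.94064331054688), (282.33416748046875, 402.2406311035156), 2.499791383743286)
```

View pics/w17.png

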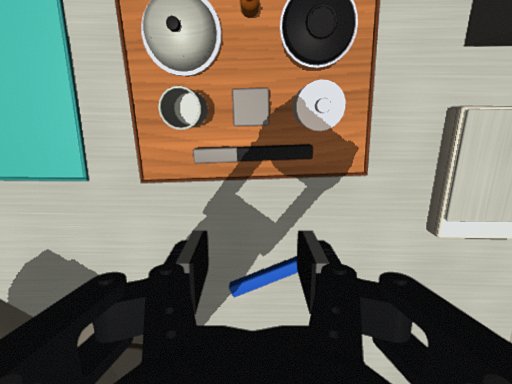

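The final view shows the finished layout: tumbler (184,107), tub (251,106), lidded cup (321,105), case (252,154). Bowl and plate haven't moved, gaps are about 20 mm, and the case is centred at yaw 2.8° against the tray's 2.7°. I'm handing it in.

```bash
python3 -c "
from cell import env
print(env.sign_off())"
```

```text
the job is handed in; nothing more can be done
None
```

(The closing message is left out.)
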